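# Free the stuck camera adapter from the microscope

### The job

The camera adapter has stuck in the upright camera port on top of the bench microscope, and pulling it straight only lifts the whole microscope. Twist it to and fro while easing it upwards until it comes out, leaving the microscope standing where it is, then stand the adapter upright on its tube end in the free half of the grey lens tray and let go of it, without disturbing the spare eyepiece and the port plug that stand there.

Things in the scene. Friction and masses are not known exactly. Their poses are not given: they have to be found in the camera images.
- adapter_center (a point): Camera adapter: turned metal, upright, 90 mm tall, 0.16-0.25 kg; point half-way up its axis, z to its top. Upwards from its foot: steel tube 30 mm wide, 30 mm long, all inside the port at first; collar 46 mm wide, 5 mm high, on the port's rim; dark ribbed grip 42 mm wide, 45 mm high, its middle 13 mm above this point; 31 mm screw ring, 10 mm high. Round; its x starts along the microscope's x.
- adapter_foot (a point): Centre of the adapter's bottom face (tube end), 45 mm below adapter_center on its axis, 58 mm below the middle of its ribbed grip. Hold the ribbed grip firmly (60 N or more) so that it does not slip while it is turned.
- port (a point): Rim centre of the camera port, a vertical tube 43 mm wide, 200 mm above the bench. Adapter's fit in it: dry friction, 47-62 N pulled straight, 0.7-0.95 Nm turned. While turning, the pull falls to about (rise / turning travel at 15 mm radius) of that: 2.5 mm in 0.8 rad takes 11 N. Friction returns when turning stops. Tight for the first 25 mm of rise, then free; out at 30 mm.
- microscope: Stereo microscope, 3 kg, loose on rubber feet, not bolted. Origin on the port's axis at bench level; x away from the eyepieces, towards the pillar. Base 240 x 180 mm, from 100 mm before to 140 mm behind the origin. Pillar 25 mm wide, 105 mm behind, top 233 mm up. Two sloping eyepieces reach 125 mm before the axis and 220 mm up. Head's top 164 mm up. Port's lock screw is slack.
- tray: Grey lens tray with felt lining, fixed to the bench, 200 (x) by 130 mm (y), rim 22 mm high, walls and floor 4 mm thick; origin at the centre of its underside. The +x half holds a spare eyepiece and the port plug, the -x half is free. It lies left or right of the microscope; a wooden collet rack lies on the other side.
- tray_space (a point): Middle of the free half of the tray, on its floor (4 mm above the bench), 45 mm to the -x side of the tray's centre.
- eyepiece: Spare eyepiece standing in the tray on its eyecup, 41 mm wide, 52 mm high; origin at the centre of its underside.
- port_plug: Black dust plug standing in the tray, 38 mm wide, 24 mm high; origin at the centre of its underside.
There are look-alikes about, which are no part of the job. Leave any purple look-alike of the tray alone.

How it is judged:
On the way, in this order (a step that is already met when the one before it is completed fails the run):
1. still in the port, the adapter is twisted in it by at least 7 degrees from its starting angle, either way (angle between the x axis of adapter_center and the x axis of microscope, either way round above 0.12 rad and z of adapter_foot in the frame of port below 0 m), for 0.04 s.
2. still in the port, it is twisted back again, to within 6 degrees of its starting angle (angle between the x axis of adapter_center and the x axis of microscope, either way round below 0.1 rad and z of adapter_foot in the frame of port below 0 m), for 0.02 s.
3. the adapter is out of the port: its tube end is above the port's rim (z of adapter_foot in the frame of port above 0.003 m and distance between adapter_foot and port below 0.25 m), for 0.1 s.
At the end, for the whole second after the job is handed in: The adapter stands upright (within 7 degrees) on its tube end on the floor of the free (-x) half of the tray, at rest and let go; the microscope stands upright within 20 mm of where it was (angle between adapter_foot's own z axis and vertical below 0.12 rad and z of adapter_foot in the frame of tray between 0 and 0.009 m and x of adapter_foot in the frame of tray between -0.096 and 0 m and y of adapter_foot in the frame of tray between -0.061 and 0.061 m and linear speed of adapter below 0.02 m/s and contact force between the fingers and adapter below 0.1 N and angle between microscope's own z axis and vertical below 0.03 rad and distance of microscope from where it was at the start of the episode below 0.02 m); the robot touches nothing.
It fails at once if the microscope is lifted, tipped, jerked or dragged (more than 5 mm off the bench, 2.5 degrees, 0.15 m/s or 20 mm) (height (world z) of microscope above 0.005 m or angle between microscope's own z axis and vertical above 0.044 rad or linear speed of microscope above 0.15 m/s or distance of microscope from where it was at the start of the episode above 0.02 m).
It fails at once if the spare eyepiece or the port plug is shifted by more than 15 mm or knocked over (distance of any of eyepiece, port_plug from where it was at the start of the episode above 0.015 m or angle between any of eyepiece, port_plug's own z axis and vertical above 0.4 rad).
It also fails if it takes over 66 s, if anything falls off the work surface, if the arm or the gripper's body presses on something with over 40 N, if the wrist force passes 120 N, or if a joint passes its speed limit or range.

### The arm

A 7-joint arm with a two-finger parallel gripper is mounted at the origin on the work surface. World frame = base frame: x ahead of the robot, y to its left, z up, the work surface at z = 0. Lengths are in m, angles in rad, forces in N, time in s.
With the tool pointing down it reaches from about 0.4 to 0.85 m from the base axis. Payload 4.5 kg.
Tool frame: the origin (TCP) lies on the centre line of the jaws, within the pads' length; the fingertips stand r.tips_ahead ahead of it and the grasp point (between the pads) is the TCP (r.tips_ahead is the distance from the TCP to the fingertips, in m); z points along the fingers, y is the direction in which the jaws open and shut (so a half turn about z gives the same grasp; the last joint's range is limited). The gripper opens to 88 mm and grips with 3 to 60 N. Pads are 18 mm wide; open, the fingers measure 123 mm over their backs; the gripper's body (75 mm by 187 mm) begins 45 mm behind the grasp point.
Start: joints at [-1.307, 0.689, -0.195, 1.565, 0.157, 0.902, -0.215], TCP at [0.142, 0.609, 0.258] pointing down, gripper open.
Joint ranges: [-3.01, 3.01], [-0.46, 2.08], [-1.47, 1.51], [0.13, 2.56], [-1, 4.14], [0.04, 2.09], [-2.66, 2.66]. Speed limits (rad/s): [2.57, 2.57, 3.14, 3.14, 3.14, 3.14, 3.14].

### API

Orientations are given as a unit quaternion [x, y, z, w].
In Python, from plant import r gives the robot as it stands.
- The arm moves only by the shell command python3 -m inch 'ROWS' [FORCE]. ROWS is JSON, a list of rows, each a list of 5 numbers: the shift along the world's x, y, z in units of 25 mm (1.0 is 25 mm), then the turn about the world's z in units of 6 degrees (1.0 is 6 degrees), then the finger opening in mm, from 0 to 88.1. A call has 1 to 5 rows; each row shifts and turns the commanded pose from where the row before left it; what a row does not reach is not made up. A row lasts 1/10 s, in which the tool goes at most 50 mm and 8.59 degrees, less where a joint would pass 70% of its speed; a pose out of reach is approached as far as the arm can. A call is refused whole if a number of a shift passes 1 or a number of a turn 1, either way. A call with a gripper value outside its range is refused whole. The fingers move at their own pace and stop on an object; FORCE is the grip in N (left out, the last holds). Time passes only in rows, so rows that do not move let the fingers close. It gives the time, the measured TCP pose, the force and the opening at its end, in the units of the state.
- r.get_state(): the state, without advancing time (a new reading comes with each control period).
- r.snapshot(name): name is "side" or "top" or "wrist"; returns a dict with "pixels" (384x512x3 uint8, red, green, blue), "range_z" (384x512 float32, m along the optical axis (not along the pixel's ray), 0 where there is no reading), "K" (3x3 intrinsics, pixels), "position" and "attitude" of the camera in the world. Camera axes: x right, y up, looking along -z (the intrinsics and any distortion apply to the point x, -y, -z); pixel columns grow to the right and rows downward; lengths in m; the calibration is good to about 2 mm. A picture is of the moment at which its call begins.
- r.finish_job(): hands the job in, once; it reports no verdict.
The state is a dict: "clock": time; "q": joint angles; "qd": joint speeds; "joint_torque": joint torques, N m; "tool_pos": TCP position; "eef_rot": TCP orientation; "contact_force": force on the tool from outside, world axes, zero at the start; "moment": the same for the moment, N m; "opening": opening from 0.0 (shut) to 1.0 (fully open).
Only numpy, scipy, OpenCV 4.12 (cv2) and the standard library are available. Lean on these libraries where they do the work, as an engineer would, in place of code of your own. Each camera call takes 0.05 s, during which the arm holds its last target. There are 200 camera calls.

## Working session

There is one attempt and no reset: what is moved stays moved. The work goes in short steps, Python scripts to look and compute and a shell command to move; the robot and the scene stay as the last step left them, time stands still between calls to the robot, and variables do not carry over. Pictures are saved under pics/ and viewed, about 8 in all and at most 12, crops included, and the job is handed in when it is done.

```bash
ls; mkdir -p pics
cat > h.py <<'E'
import numpy as np, cv2
from scipy.spatial.transform import Rotation as R
from plant import r
def snap(n):
    s=r.snapshot(n); return s
def world(s,u,v,d=None):
    K=np.array(s["K"]); z=s["range_z"][int(v),int(u)] if d is None else d
    p=np.array([(u-K[0,2])/K[0,0]*z,-(v-K[1,2])/K[1,1]*z,-z])
    a=np.array(s["attitude"]); M=R.from_quat(a).as_matrix() if a.size==4 else a.reshape(3,3)
    return M@p+np.array(s["position"])
def cloud(s):
    K=np.array(s["K"]); z=s["range_z"]; v,u=np.mgrid[:z.shape[0],:z.shape[1]]
    p=np.stack([(u-K[0,2])/K[0,0]*z,-(v-K[1,2])/K[1,1]*z,-z],-1)
    a=np.array(s["attitude"]); M=R.from_quat(a).as_matrix() if a.size==4 else a.reshape(3,3)
    return p@M.T+np.array(s["position"])
def save(s,name,crop=None,k=1):
    im=s["pixels"][:,:,::-1]
    if crop: im=im[crop[1]:crop[3],crop[0]:crop[2]]
    cv2.imwrite("pics/"+name,cv2.resize(im,None,fx=k,fy=k,interpolation=cv2.INTER_CUBIC))
E
python3 - <<'E'
from h import *
import pickle
st=r.get_state(); print(st, r.tips_ahead)
for n in("top","side"):
    s=snap(n); save(s,n+"1.png",k=1.5); pickle.dump(s,open(n+".pkl","wb")); print(n,s["K"],s["position"],s["attitude"],[k for k in s])
E
```

```text
pics
{'clock': 0.0, 'q': array([-1.30716888,  0.68995932, -0.19451342,  1.566345  ,  0.15730945,
        0.90253929, -0.21511571]), 'qd': array([ 2.10933341e-03,  1.07004334e-03, -1.07843721e-03,  2.08401310e-03,
        4.70379930e-04, -1.91490049e-05, -7.11175635e-04]), 'joint_torque': array([ 1.38489054e-04, -5.27565300e+01, -1.26719009e+00, -1.53434086e+01,
       -5.28003427e-02,  6.56725912e-03,  1.68451847e-04]), 'tool_pos': array([0.14229341, 0.60796037, 0.25692514]), 'eef_rot': array([ 1.14624056e-01,  9.93408508e-01, -9.28472585e-04, -3.10781649e-05]), 'contact_force': array([-0.17795068, -0.0534202 ,  1.02510172]), 'moment': array([0.00715896, 0.00681939, 0.03754512]), 'opening': 0.9986571494201509} 0.019
top [[362.58624606   0.         254.56987281]
 [  0.         362.58624606 193.27432606]
 [  0.           0.           1.        ]] [ 0.20861775 -0.01528101  1.08543681] [ 0.07839592 -0.05929412 -0.69952585  0.70781485] ['pixels', 'range_z', 'K', 'position', 'attitude']
side [[385.88694322   0.         254.66378992]
 [  0.         385.88694322 193.93187841]
 [  0.           0.           1.        ]] [ 0.18312198 -0.7411447   0.81642992] [ 0.41079232 -0.0538762  -0.13416708  0.90019232] ['pixels', 'range_z', 'K', 'position', 'attitude']
```

View pics/top1.png

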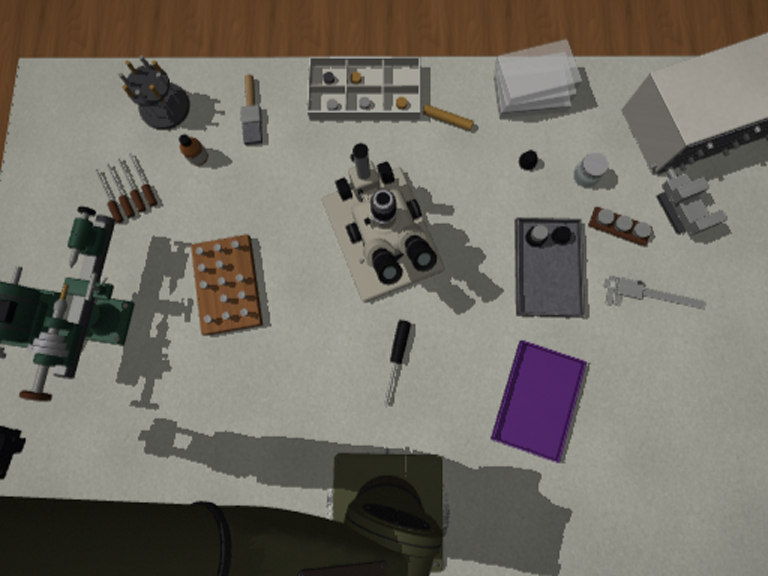

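View pics/side1.png

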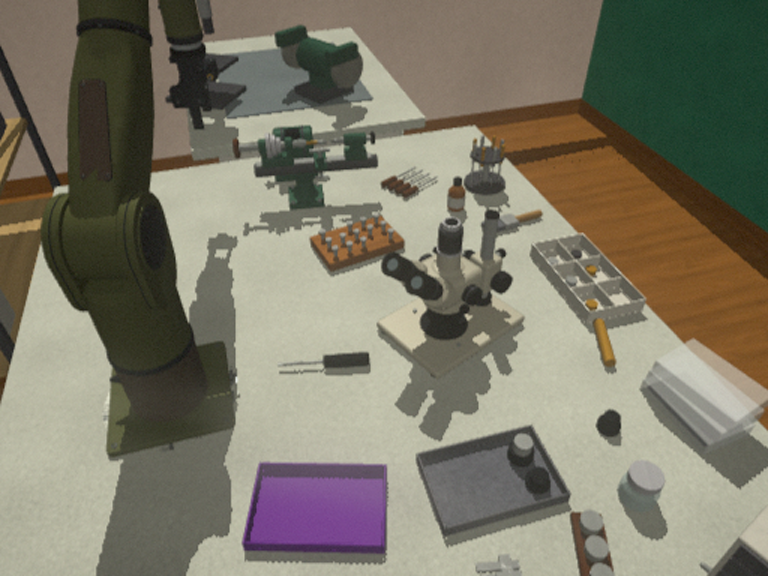

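Top view (pixels of the 1.5x picture): the adapter is the dark ringed cylinder at (383,203), the microscope's pillar top is at (361,152), and the eyepieces are at (387,265) and (424,252). The grey tray is at (550,268), with the spare eyepiece and plug at (538,234) and (562,234). The purple tray at (540,400) is a decoy.

Could be mistaken for the adapter: pillar top (361,152), loose black knob (528,160), jar (593,165), and the eyepieces. By its description (upright, on the axis, the tallest part of the head) the adapter is at (383,203).

Run:
```python
from h import *
import pickle
s=pickle.load(open("top.pkl","rb")); P=cloud(s); save(s,"crop2.png",(200,80,400,230),4)
def box(u0,v0,u1,v1): return P[v0:v1,u0:u1].reshape(-1,3)
q=box(225,85,295,185)
m=q[(q[:,2]>.235)&(q[:,2]<.30)]; print("adapter top",len(m),m.mean(0),m.min(0),m.max(0))
for nm,(u0,v0,u1,v1) in dict(ms=(205,85,305,210)).items():
    q=box(u0,v0,u1,v1); b=q[(q[:,2]>.008)&(q[:,2]<.05)]
    (c,sz,an)=cv2.minAreaRect((b[:,:2]*1000).astype(np.float32)); print("base",c,sz,an,np.percentile(b[:,2],[5,50,95]))
    t=q[(q[:,2]>.19)]; 
    for lo,hi in((.19,.205),(.205,.222),(.222,.235),(.235,.252),(.252,.275)):
        w=q[(q[:,2]>lo)&(q[:,2]<hi)]; print(lo,len(w),w.mean(0) if len(w) else 0)
q=box(335,135,397,222); b=q[(q[:,2]>.014)&(q[:,2]<.03)]
print("tray",cv2.minAreaRect((b[:,:2]*1000).astype(np.float32)),np.median(q[:,2]))
for lo,hi in((.018,.030),(.04,.07)):
    w=q[(q[:,2]>lo)&(q[:,2]<hi)]
    print(lo,len(w),w.mean(0))
for u,v in((255,135),(241,101),(359,155),(375,156),(367,195)): print(u,v,world(s,u,v))
```

```text
adapter top 248 [0.5177154  0.01001697 0.2530943 ] [ 0.49958328 -0.0098275   0.23533623] [0.62399068 0.05190218 0.2626444 ]
base (539.55810546875, 17.566513061523438) (240.81820678710938, 180.03941345214844) 22.695558547973633 [0.01590705 0.02034422 0.02379817]
0.19 449 [ 0.44557561 -0.02043257  0.19775541]
0.205 243 [ 0.46262552 -0.01381447  0.21105613]
0.222 119 [0.58767163 0.0396335  0.23039662]
0.235 114 [0.51487601 0.01008507 0.24678057]
0.252 134 [0.520131   0.00995903 0.25846568]
tray ((471.2958984375, -331.70263671875), (158.69891357421875, 200.27748107910156), 87.70454406738281) 0.0013667657842293401
0.018 413 [ 0.49138383 -0.32179051  0.0221779 ]
0.04 79 [ 0.53389692 -0.29567934  0.04422378]
255 135 [0.51334229 0.00925896 0.26177913]
241 101 [0.6163797  0.04710167 0.2285614 ]
359 155 [ 0.5326485  -0.29373824  0.04477208]
375 156 [ 0.53488043 -0.34572348  0.02851674]
367 195 [ 0.4193367  -0.32252148  0.00714042]
```

View pics/crop2.png

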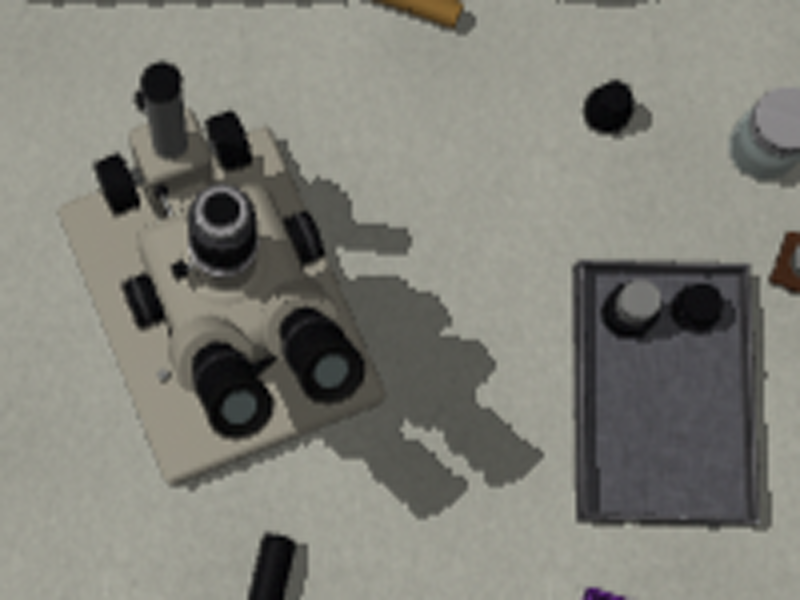

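Measured: adapter axis at about (0.520, 0.010) with its top at 0.261 m (expected 0.260), and microscope yaw about 22.7°. The 240x180 base fit agrees. The crop confirms the adapter: light screw ring over a dark grip, standing in the port. The jaws will go across the microscope's x, which needs a turn of -144°.

```bash
python3 -m inch '[[0,-1,1,-1,88],[0,-1,1,-1,88],[0,-1,1,-1,88],[0.2,-1,1,-1,88],[0.6,-1,0,-1,88]]' 60
python3 -m inch '[[0.76,-1,0,-1,88],[0.76,-1,0,-1,88],[0.76,-1,0,-1,88],[0.76,-1,0,-1,88],[0.76,-1,0,-1,88]]'
python3 -c "
from h import *
print(r.get_state()['q'])"
```

```text
clock: 0.6
tool_pos: [0.1613, 0.4844, 0.3606]
eef_rot: [0.369, 0.93, 0.003, -0.001]
contact_force: [0.2, 0.4, 0.2]
opening: 0.997
clock: 1.1
tool_pos: [0.2578, 0.3573, 0.3576]
eef_rot: [0.598, 0.802, -0.0, 0.0]
contact_force: [0.7, 0.2, -0.0]
opening: 0.997
[-1.12106687  0.31085093  0.09680609  1.95155449 -0.03830269  0.88132708
 -0.71482143]
```

```bash
python3 -m inch '[[0.76,-1,0,-1,88],[0.76,-1,0,-1,88],[0.76,-1,0,-1,88],[0.76,-1,0,-1,88],[0.76,-1,0,-1,88]]'
python3 -m inch '[[0.76,-1,0,-1,88],[0.76,-1,0,-1,88],[0.76,-1,0,-1,88],[0.76,-1,0,-1,88],[0.76,-1,0,-1,88]]'
python3 -m inch '[[0.76,-1,0,-1,88],[0.76,-1,0,-1,88],[0.76,-1,0,-1,88],[0.6,-0.9,0,-1,88],[0,0,0,0,88]]'
python3 - <<'E'
from h import *
import pickle
st=r.get_state(); print(st['q'],st['tool_pos'],R.from_quat(st['eef_rot']).as_matrix())
s=snap("wrist"); pickle.dump(s,open("w1.pkl","wb")); save(s,"w1.png",k=1.5)
P=cloud(s).reshape(-1,3); near=np.hypot(P[:,0]-.52,P[:,1]-.01)<.04
for lo,hi in((.235,.25),(.254,.268)):
    m=P[near&(P[:,2]>lo)&(P[:,2]<hi)]; 
    if len(m)>5: print(lo,len(m),m.mean(0),cv2.minEnclosingCircle((m[:,:2]*1000).astype(np.float32)))
E
```

```text
clock: 1.6
tool_pos: [0.3527, 0.2324, 0.3576]
eef_rot: [0.785, 0.62, -0.0, -0.0]
contact_force: [0.9, -0.0, 0.6]
opening: 0.998
clock: 2.1
tool_pos: [0.4477, 0.1075, 0.3576]
eef_rot: [0.918, 0.396, -0.0, -0.0]
contact_force: [0.6, 0.1, 0.7]
opening: 1.002
clock: 2.6
tool_pos: [0.5206, 0.0073, 0.3576]
eef_rot: [0.981, 0.194, 0.0, 0.002]
contact_force: [-0.1, -0.4, 0.2]
opening: 0.999
[-0.45494841  0.47635603  0.55795372  1.76030359 -0.29136296  0.98736057
 -0.96468719] [0.52059595 0.00729277 0.35760703] [[ 9.24433608e-01  3.81341490e-01  1.08305303e-03]
 [ 3.81342967e-01 -9.24428127e-01 -3.19059613e-03]
 [-2.15501997e-04  3.36250895e-03 -9.99994324e-01]]
0.235 665 [0.52926058 0.01385019 0.24752749] ((522.5626220703125, 11.389849662780762), 21.129322052001953)
0.254 1078 [0.52300906 0.01164262 0.25941094] ((522.03369140625, 11.462931632995605), 15.971263885498047)
```

View pics/w1.png

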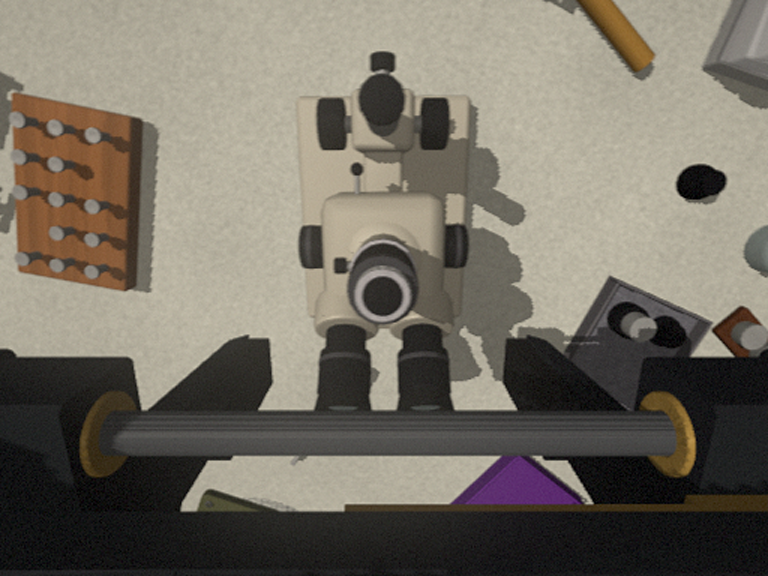

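The wrist view shows the adapter's ring at (383,295), centred between the jaws at (262,370) and (515,370). Wrist depth gives the axis at (0.522, 0.0115), which agrees with the top camera to about 2 mm.

```bash
python3 -m inch '[[0.04,0.15,-1,0,88],[0,0,-1,0,88],[0,0,-1,0,88],[0,0,-1,0,88],[0,0,-1,0,88]]'
python3 -m inch '[[0,0,-0.1,0,60],[0,0,0,0,48],[0,0,0,0,44]]' 5
python3 -m inch '[[0,0,0,0,40],[0,0,0,0,38],[0,0,0,0,36]]' 5
```

```text
clock: 3.15
tool_pos: [0.5194, 0.0166, 0.2317]
eef_rot: [0.98, 0.2, -0.0, -0.001]
contact_force: [-0.0, -0.7, -0.2]
opening: 0.998
clock: 3.45
tool_pos: [0.5209, 0.0152, 0.2313]
eef_rot: [0.98, 0.198, 0.001, 0.0]
contact_force: [0.0, -0.2, -0.1]
opening: 0.749
clock: 3.75
tool_pos: [0.5225, 0.0114, 0.2315]
eef_rot: [0.98, 0.197, 0.003, 0.003]
contact_force: [4.7, -10.2, -0.9]
opening: 0.487
```

```bash
python3 -m inch '[[0.06,-0.15,0,0,36],[0,0,0,0,30],[0,0,0,0,30]]' 10
```

```text
clock: 4.05
tool_pos: [0.523, 0.0102, 0.2312]
eef_rot: [0.98, 0.198, 0.001, 0.001]
contact_force: [0.9, -2.4, 6.8]
opening: 0.474
```

```bash
python3 -m inch '[[0,0,0,0,20],[0,0,0,0,20],[0,0,0,0,20]]' 60; python3 -m inch '[[0,0,0,0.7,20],[0,0,0.0,1,20],[0,0,0.012,1,20],[0,0,0.012,1,20],[0,0,0.012,1,20]]'
```

```text
clock: 4.35
tool_pos: [0.523, 0.0102, 0.2312]
eef_rot: [0.98, 0.198, 0.002, 0.001]
contact_force: [1.7, -3.1, 6.0]
opening: 0.465
clock: 4.85
tool_pos: [0.5224, 0.0113, 0.2313]
eef_rot: [0.902, 0.432, 0.001, 0.0]
contact_force: [1.3, -1.4, -2.2]
opening: 0.459
```

```bash
python3 -m inch '[[0,0,0,-1,20],[0,0,0.014,-1,20],[0,0,0.014,-1,20],[0,0,0.014,-1,20],[0,0,0.014,-1,20]]'; python3 -m inch '[[0,0,0.014,-1,20],[0,0,0.014,-1,20],[0,0,0.014,-1,20],[0,0,0.014,-1,20],[0,0,0.014,-1,20]]'; python3 -c "
from h import *
s=r.get_state();print(s['q'],s['moment'])
import pickle
t=snap('side'); pickle.dump(t,open('s2.pkl','wb')); save(t,'s2.png',(230,120,380,260),4)"
```

```text
clock: 5.35
tool_pos: [0.5224, 0.0104, 0.2319]
eef_rot: [0.983, 0.182, 0.0, 0.001]
contact_force: [4.3, -4.1, -10.5]
opening: 0.462
clock: 5.85
tool_pos: [0.5223, 0.0097, 0.2334]
eef_rot: [0.997, -0.079, 0.001, 0.002]
contact_force: [4.8, -5.9, -12.7]
opening: 0.462
[-0.47127743  0.66942427  0.61385742  1.92547406 -0.56375257  0.72322477
 -1.25373821] [-1.26215893 -0.98455906  0.61237331]
```

View pics/s2.png

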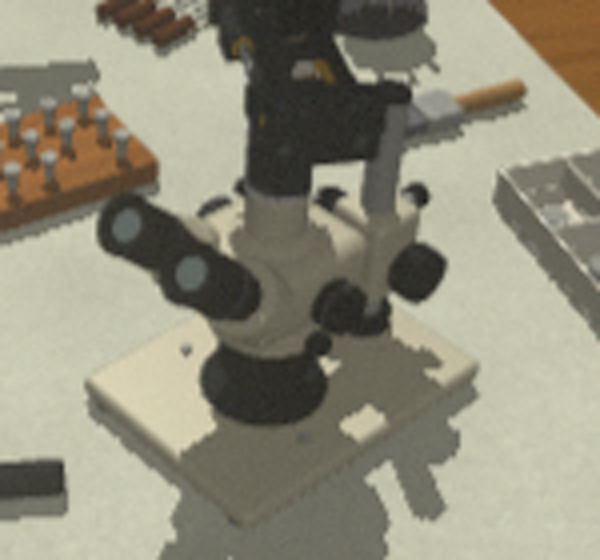

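The side view shows the microscope standing flat with the gripper round the adapter. It has risen about 2 mm with a pull of roughly 13 N, so I carry on.

```bash
python3 -m inch '[[0,0,0,1,20],[0,0,0.016,1,20],[0,0,0.016,1,20],[0,0,0.016,1,20],[0,0,0.016,1,20]]'; python3 -m inch '[[0,0,0.016,1,20],[0,0,0.016,1,20],[0,0,0.016,1,20],[0,0,0.016,1,20],[0,0,0.016,1,20]]'
python3 -m inch '[[0,0,0,-1,20],[0,0,0.016,-1,20],[0,0,0.016,-1,20],[0,0,0.016,-1,20],[0,0,0.016,-1,20]]'; python3 -m inch '[[0,0,0.016,-1,20],[0,0,0.016,-1,20],[0,0,0.016,-1,20],[0,0,0.016,-1,20],[0,0,0.016,-1,20]]'
```

```text
clock: 6.4
tool_pos: [0.5224, 0.0105, 0.2347]
eef_rot: [0.983, 0.184, 0.0, 0.001]
contact_force: [4.8, -2.3, -14.5]
opening: 0.466
clock: 6.9
tool_pos: [0.5223, 0.0112, 0.2366]
eef_rot: [0.902, 0.432, 0.0, 0.0]
contact_force: [5.1, -1.8, -12.5]
opening: 0.463
clock: 7.4
tool_pos: [0.5223, 0.0101, 0.2384]
eef_rot: [0.983, 0.182, 0.0, 0.002]
contact_force: [3.7, -4.5, -13.0]
opening: 0.462
clock: 7.9
tool_pos: [0.522, 0.0097, 0.2403]
eef_rot: [0.997, -0.079, 0.0, 0.002]
contact_force: [4.5, -5.5, -12.1]
opening: 0.463
```

```bash
python3 -m inch '[[0,0,0,1,20],[0,0,0.018,1,20],[0,0,0.018,1,20],[0,0,0.018,1,20],[0,0,0.018,1,20]]'; python3 -m inch '[[0,0,0.018,1,20],[0,0,0.018,1,20],[0,0,0.018,1,20],[0,0,0.018,1,20],[0,0,0.018,1,20]]'
python3 -m inch '[[0,0,0,-1,20],[0,0,0.018,-1,20],[0,0,0.018,-1,20],[0,0,0.018,-1,20],[0,0,0.018,-1,20]]'; python3 -m inch '[[0,0,0.018,-1,20],[0,0,0.018,-1,20],[0,0,0.018,-1,20],[0,0,0.018,-1,20],[0,0,0.018,-1,20]]'; python3 -c "
from h import *
t=snap('side'); save(t,'s3.png',(230,120,380,260),4)"
```

```text
clock: 8.4
tool_pos: [0.5225, 0.0105, 0.2422]
eef_rot: [0.983, 0.184, 0.0, 0.001]
contact_force: [5.5, -2.8, -12.9]
opening: 0.462
clock: 8.9
tool_pos: [0.5221, 0.0111, 0.2445]
eef_rot: [0.902, 0.432, 0.0, 0.0]
contact_force: [4.8, -0.2, -10.3]
opening: 0.459
clock: 9.4
tool_pos: [0.5223, 0.0103, 0.2462]
eef_rot: [0.983, 0.181, 0.0, 0.002]
contact_force: [4.9, -3.3, -13.6]
opening: 0.462
clock: 9.9
tool_pos: [0.522, 0.0101, 0.2482]
eef_rot: [0.997, -0.079, 0.0, 0.002]
contact_force: [5.6, -4.1, -17.0]
opening: 0.46
```

View pics/s3.png

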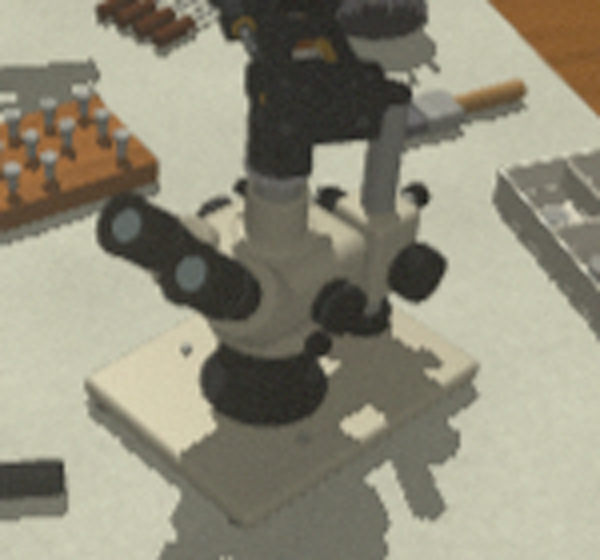

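The steel tube now shows above the port at (280,185), and the microscope has not moved. The rise so far is 17 mm.

```bash
python3 -m inch '[[0,0,0,1,20],[0,0,0.016,1,20],[0,0,0.016,1,20],[0,0,0.016,1,20],[0,0,0.016,1,20]]'; python3 -m inch '[[0,0,0.016,1,20],[0,0,0.016,1,20],[0,0,0.016,1,20],[0,0,0.016,1,20],[0,0,0.016,1,20]]'
python3 -m inch '[[0,0,0,-1,20],[0,0,0.016,-1,20],[0,0,0.016,-1,20],[0,0,0.016,-1,20],[0,0,0.016,-1,20]]'; python3 -m inch '[[0,0,0.016,-1,20],[0,0,0.016,-1,20],[0,0,0.016,-1,20],[0,0,0.016,-1,20],[0,0,0.016,-1,20]]'; python3 -m inch '[[0,0,0,1,20],[0,0,0.016,1,20],[0,0,0.016,1,20],[0,0,0.016,1,20],[0,0,0.016,1,20]]'; python3 -m inch '[[0,0,0.016,1,20],[0,0,0.016,1,20],[0,0,0.016,1,20],[0,0,0.016,1,20],[0,0,0.016,1,20]]'
```

```text
clock: 10.45
tool_pos: [0.5222, 0.0105, 0.2499]
eef_rot: [0.983, 0.184, 0.0, 0.001]
contact_force: [4.8, -3.1, -14.9]
opening: 0.461
clock: 10.95
tool_pos: [0.522, 0.0111, 0.2518]
eef_rot: [0.902, 0.432, -0.0, 0.0]
contact_force: [4.0, -1.5, -13.5]
opening: 0.461
clock: 11.45
tool_pos: [0.5221, 0.0106, 0.2535]
eef_rot: [0.983, 0.182, -0.0, 0.001]
contact_force: [4.3, -3.3, -13.0]
opening: 0.462
clock: 11.95
tool_pos: [0.5218, 0.0101, 0.2558]
eef_rot: [0.997, -0.079, -0.0, 0.002]
contact_force: [1.6, -5.1, -6.2]
opening: 0.465
clock: 12.45
tool_pos: [0.5226, 0.0107, 0.2586]
eef_rot: [0.983, 0.185, 0.001, 0.001]
contact_force: [2.1, -2.0, -2.2]
opening: 0.461
clock: 12.95
tool_pos: [0.5221, 0.0113, 0.2602]
eef_rot: [0.901, 0.433, 0.0, 0.0]
contact_force: [1.5, -1.6, -2.4]
opening: 0.458
```

```bash
python3 -m inch '[[0,0,0.1,0,20],[0,0,0.1,0,20],[0,0,0.1,0,20],[0,0,0.2,0,20],[0,0,0.3,0,20]]'; python3 -m inch '[[0,0,0.5,0,20],[0,0,0.7,0,20],[0,0,0.5,0,20],[0,0,0.3,0,20],[0,0,0,0,20]]'
python3 - <<'E'
from h import *
import pickle
st=r.get_state(); print(st['q'],st['contact_force'])
s=pickle.load(open("top.pkl","rb")); P=cloud(s)
q=P[138:220,335:400].reshape(-1,3)
b=q[(q[:,2]>.016)&(q[:,2]<.028)&(q[:,1]<-.24)&(q[:,1]>-.40)]
for y0 in np.arange(-.40,-.24,.01): print(round(y0,2),((b[:,1]>y0)&(b[:,1]<=y0+.01)).sum(),end='; ')
t=snap('side'); save(t,'s4.png',k=1.5)
P=cloud(t).reshape(-1,3)
b=P[(P[:,2]>.012)&(P[:,2]<.028)&(P[:,1]<-.24)&(P[:,1]>-.40)&(P[:,0]>.36)&(P[:,0]<.58)]
print(cv2.minAreaRect((b[:,:2]*1000).astype(np.float32)))
E
```

```text
clock: 13.45
tool_pos: [0.5214, 0.0113, 0.2806]
eef_rot: [0.903, 0.431, -0.0, -0.0]
contact_force: [0.3, 0.6, -2.0]
opening: 0.461
clock: 13.95
tool_pos: [0.5224, 0.0111, 0.3315]
eef_rot: [0.902, 0.431, 0.001, 0.0]
contact_force: [0.3, 0.3, -1.9]
opening: 0.465
[-0.34490516  0.48085313  0.37055259  1.7927891  -0.2148318   0.90511228
 -0.5598362 ] [ 0.29269594  0.30077445 -1.89579803]
-0.4 0; -0.39 85; -0.38 33; -0.37 15; -0.36 32; -0.35 40; -0.34 27; -0.33 9; -0.32 12; -0.31 19; -0.3 20; -0.29 35; -0.28 19; -0.27 12; -0.26 97; -0.25 0; -0.24 0; ((471.9250183105469, -319.261474609375), (131.965576171875, 201.54522705078125), 88.79225158691406)
```

View pics/s4.png

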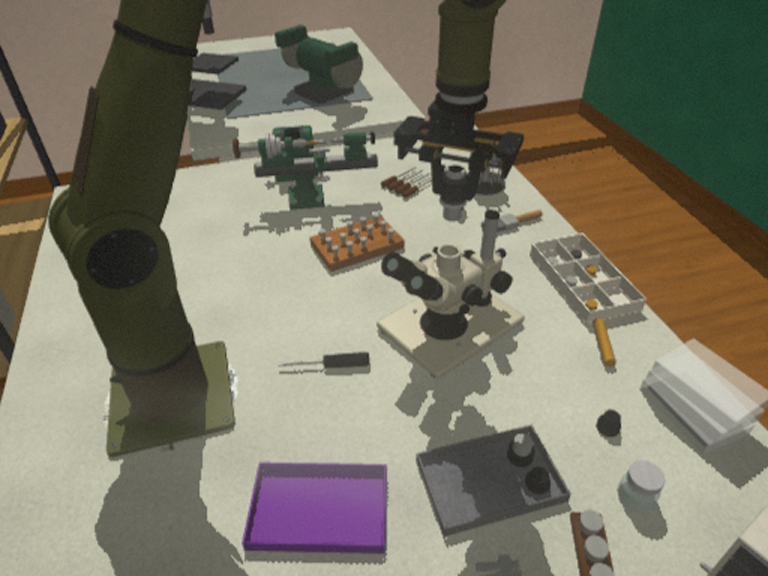

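The adapter is free in the jaws with its steel tube showing at (455,205), and the port is empty at (449,255). The tray fit is now 132x201 mm, centred at (0.472, -0.319), so the target is (0.427, -0.318). Compared with the first fit, the centre has moved only in y, because the side shadow no longer counts.

```bash
python3 -m inch '[[-0.1,-0.4,0,-0.4,20],[-0.25,-0.8,0,-0.6,20],[-0.28,-1,0,-0.6,20],[-0.28,-1,0,-0.6,20],[-0.28,-1,0,-0.6,20]]'; python3 -m inch '[[-0.28,-1,0,-0.6,20],[-0.28,-1,0,-0.6,20],[-0.28,-1,0,-0.6,20],[-0.28,-1,0,-0.6,20],[-0.28,-1,0,-0.6,20]]'; python3 -m inch '[[-0.28,-1,0,-0.7,20],[-0.28,-1,0,-0.7,20],[-0.28,-1,-0.3,-0.7,20],[-0.28,-0.7,-0.7,-0.7,20],[-0.1,-0.3,-0.7,-0.3,20]]'; python3 -m inch '[[0,0,-1,0,20],[0,0,-1,0,20],[0,0,-1,0,20],[0,0,-0.6,0,20],[0,0,0,0,20]]'
```

```text
clock: 14.5
tool_pos: [0.4904, -0.0969, 0.3301]
eef_rot: [0.957, 0.291, -0.001, 0.0]
contact_force: [0.3, -0.1, -2.4]
opening: 0.465
clock: 15.0
tool_pos: [0.4549, -0.2215, 0.3301]
eef_rot: [0.991, 0.137, -0.001, 0.0]
contact_force: [0.6, -0.1, -2.3]
opening: 0.464
clock: 15.5
tool_pos: [0.4234, -0.3228, 0.2876]
eef_rot: [1.0, -0.026, -0.001, 0.001]
contact_force: [-0.4, 0.1, -2.1]
opening: 0.465
clock: 16.0
tool_pos: [0.4238, -0.3192, 0.196]
eef_rot: [1.0, -0.023, -0.002, -0.001]
contact_force: [0.3, -0.3, -1.9]
opening: 0.46
```

```bash
python3 -m inch '[[0.04,0.02,-1,0,20],[0,0,-1,0,20],[0,0,-1,0,20],[0,0,-1,0,20],[0,0,-0.6,0,20]]'; python3 -m inch '[[0,0,-0.3,0,20],[0,0,0,0,20],[0,0,0,0,20]]'; python3 -c "
from h import *
t=snap('side'); save(t,'s5.png',(260,240,400,384),4)"
```

```text
clock: 16.5
tool_pos: [0.4266, -0.3195, 0.0822]
eef_rot: [1.0, -0.022, -0.0, 0.0]
contact_force: [-0.1, 0.7, -2.4]
opening: 0.462
clock: 16.8
tool_pos: [0.4277, -0.3193, 0.0763]
eef_rot: [1.0, -0.021, 0.0, 0.001]
contact_force: [-0.6, 0.9, -2.1]
opening: 0.464
```

View pics/s5.png

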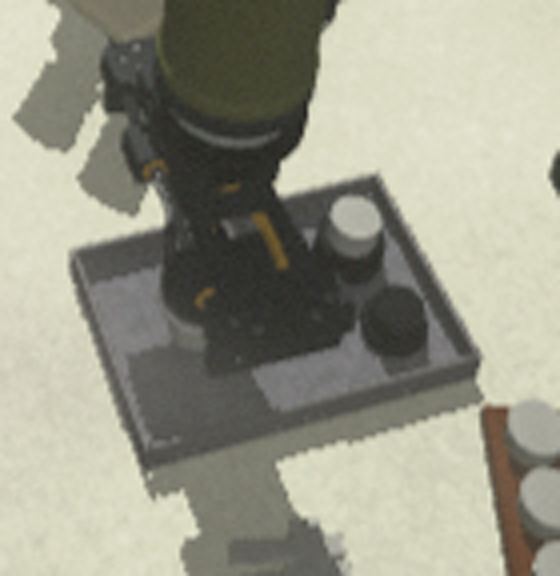

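The adapter hangs over the middle of the free half, with the collar at (190,320). The fingers are clear of the eyepiece (355,225) and the plug (395,320). Lowering slowly.

```bash
python3 -m inch '[[0,0,-0.12,0,20],[0,0,-0.12,0,20],[0,0,-0.08,0,20],[0,0,0,0,20]]'; python3 -m inch '[[0,0,-0.05,0,20],[0,0,-0.05,0,20],[0,0,0,0,20]]'
```

```text
clock: 17.25
tool_pos: [0.4275, -0.3182, 0.0672]
eef_rot: [1.0, -0.021, -0.0, -0.0]
contact_force: [0.7, -0.2, -1.6]
opening: 0.466
clock: 17.55
tool_pos: [0.4276, -0.3185, 0.0653]
eef_rot: [1.0, -0.021, 0.0, 0.0]
contact_force: [-1.2, 0.1, 2.8]
opening: 0.46
```

```bash
python3 -m inch '[[0,0,-0.01,0,20],[0,0,0,0,20],[0,0,0,0,20]]' 8; python3 -m inch '[[0,0,0,0,44],[0,0,0,0,50],[0,0,0,0,60],[0,0,0,0,80],[0,0,0,0,88]]'; python3 -m inch '[[0,0,0,0,88],[0,0,0,0,88],[0,0,0.4,0,88],[0,0,1,0,88],[0,0,1,0,88]]';python3 -m inch '[[0,0,1,0,88],[0,0,1,0,88],[0,0,1,0,88],[0,0,0.5,0,88],[0,0,0,0,88]]'
python3 - <<'E'
from h import *
t=snap('side'); save(t,'s6.png',k=1.5)
P=cloud(snap('top')).reshape(-1,3)
P=cloud(t).reshape(-1,3)
b=P[(np.hypot(P[:,0]-.427,P[:,1]+.318)<.05)&(P[:,2]<.12)&(P[:,2]>.012)]
top=b[b[:,2]>.088]; print(b[:,2].max(),len(top),top.mean(0),cv2.minEnclosingCircle((top[:,:2]*1000).astype(np.float32)))
E
```

```text
clock: 17.85
tool_pos: [0.4276, -0.3186, 0.0652]
eef_rot: [1.0, -0.021, 0.0, 0.0]
contact_force: [-1.4, 1.0, 6.2]
opening: 0.475
clock: 18.35
tool_pos: [0.4276, -0.3184, 0.0646]
eef_rot: [1.0, -0.021, -0.0, 0.0]
contact_force: [0.4, -0.3, -0.0]
opening: 0.815
clock: 18.85
tool_pos: [0.4273, -0.3183, 0.1257]
eef_rot: [1.0, -0.021, -0.0, -0.0]
contact_force: [0.1, -0.2, 0.3]
opening: 0.994
clock: 19.35
tool_pos: [0.4283, -0.319, 0.2139]
eef_rot: [1.0, -0.021, 0.001, 0.001]
contact_force: [0.2, 0.7, -0.1]
opening: 1.0
0.09782072212990722 159 [ 0.42423288 -0.31904746  0.09429807] ((424.9010314941406, -317.269775390625), 15.92218017578125)
```

View pics/s6.png

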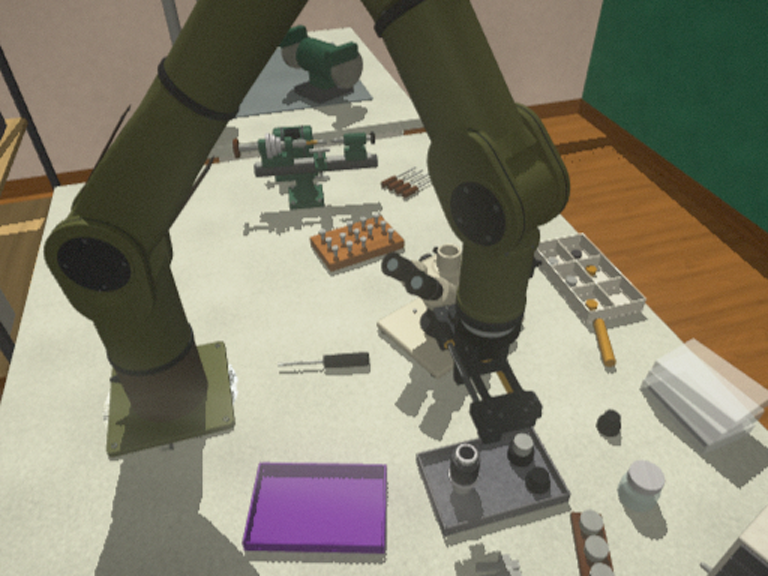

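The adapter stands upright at (465,470) in the free half. Its top measures 0.094 m (expected 0.094) at (0.425, -0.317). The eyepiece (520,447) and plug (538,480) are where they were, the microscope is standing, and the gripper is clear.

```bash
python3 -c "
from plant import r
print(r.get_state()['contact_force'], r.finish_job())"
```

```text
the job is handed in; nothing more can be done
[-0.51766418 -0.60217154  0.10670056] None
```

The adapter is out of the port and standing upright in the free half of the grey tray, let go. I handed the job in at about 19.5 s of the 66 s allowed; it reports no verdict.

**Removal:** I held the ribbed grip at 60 N and twisted it about ±28° to and fro. It rose roughly 0.4 mm per 6° of turn, with a pull of 10–17 N at each reading. It came free at about 25 mm of rise, and in the side views the microscope stayed flat and in place.

**Last checks:**
- **Adapter:** the top measured 0.094 m, as expected for standing on the tray floor. It sits at (0.425, -0.317), within 2–3 mm of my estimate of the middle of the free half.
- **Spare eyepiece, plug and microscope:** in the last picture the eyepiece and plug look unmoved. The microscope is standing, though the arm partly hid it. I judged these by eye and did not measure them.
- **Gripper:** open and about 0.15 m above where it let go, with contact force near zero.

**Disagreements:**
- **Tray:** the first fit was 159 mm wide instead of 130, thrown off by nearby points. The refit gave 132 x 201 mm, and I used that.
- **Jaws:** they first closed about 4 mm off centre, giving about 11 N of side force at a 5 N grip. I corrected this before gripping firmly.

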